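# Index the blade table by one turn of its hand wheel

### The job

The fishing-spoon blade under the airbrush has had its coat; bring the next bare brass blade there. With the fingertips push the hand wheel clockwise, seen from above, by its upright handle through exactly one turn, so that the handle stands at the red pointer again. Push gently without gripping it, do not touch the blade table or disturb the paints and tools around, and finish with the hand clear of everything.

Things in the scene. Friction and masses are not known exactly. Their poses are not given: they have to be found in the camera images.
- indexer: hand indexing machine, fixed to the desk: grey-green bed 335 x 104 x 17 mm carrying a 98 mm square gear housing (83 mm high) under the hand wheel, then a round blade table, then an airbrush on a post. Origin on the desk under the wheel's axis; +x runs from the wheel to the table (table axis x = 160 mm, post x = 258 mm, nothing above 220 mm), z up. Place and yaw differ in every run
- index_wheel (a joint): hand wheel angle, rad: 0 at the start (handle at the red pointer), growing clockwise seen from above; one turn is 6.283. Vertical axis, black rim 122 mm across, three spokes; rim top 110 mm above the desk, hub top 116 mm. Steady friction, about 3 N at the handle; it stays where it is left: no spring, no click, no stop at one turn. The table turns with it, one sixth as far
- wheel_hub (a point): point on the wheel's vertical axis at the top of its hub, 116 mm above the desk
- wheel_handle: the wheel's upright black handle; origin at its middle, 136 mm above the desk, 55 mm from the wheel's axis. 50 mm tall (111 to 161 mm above the desk), round, 18 mm thick at the foot, 22 mm near the top; it revolves freely on its pin, so its yaw means nothing. At the start it lies from the axis in the indexer's -x direction
- home_pointer (a point): top of the small red pointer, 105 mm above the desk, fixed to the housing 73.5 mm from the wheel's axis on the indexer's -x side, just outside and below the top of the rim; the handle stands over the rim beside it at the start and must end there
- index_table: round aluminium blade table, 168 mm across, its top 69 mm above the desk; origin at the centre of its underside. Six blades lie radially on short nests round it: three painted red, three bare brass. It is turned only by the wheel, never by hand.
- next_blade (a point): top of the next blade to be sprayed, bare brass, about 40 x 17 mm, 60 mm from the table's axis, 89 mm above the desk
- spray_point (a point): the place under the airbrush nozzle, 89 mm above the desk, where the blade being sprayed lies; a red blade lies there at the start
- bottle_blue: small paint bottle with blue paint and a black cap, 29 x 30 x 58 mm, beside the hand wheel's housing; a loose bystander, origin at the centre of its underside
- bottle_yellow: small paint bottle with yellow paint and a black cap, 30 x 31 x 58 mm, beside the hand wheel's housing; a loose bystander, origin at the centre of its underside
- jar_red_open: open glass jar of red paint, 48 mm across, 65 mm tall, left of the hand wheel; a loose bystander, origin at the centre of its underside
- paint_lid: upturned jar lid holding red paint, 48 mm across, 11 mm high, at the left front of the desk; a loose bystander, origin at the centre of its underside
- green_solo: green parts box of spoon blades, 114 x 142 x 52 mm, left of the blade table; a loose bystander, origin at the centre of its underside
- tweezers: steel tweezers lying flat, 116 x 12 x 9 mm, at the left front edge of the desk; a loose bystander, origin at the centre of its underside

How it is judged:
On the way:
1. the wheel is half-way round (115 to 245 degrees) with the fingers pushing on its handle (value of joint index_wheel between 2 and 4.28 rad and contact force between the fingers and wheel_handle above 0.2 N), for 0.1 s.
At the end, for the whole second after the job is handed in: The hand wheel rests one whole turn (360 +-11 degrees) clockwise from its start, the next bare blade lies within 4 mm of the spray point, and no bystander has moved by 20 mm (value of joint index_wheel between 6.0832 and 6.4832 rad and velocity of joint index_wheel between -0.1 and 0.1 rad/s and horizontal distance between next_blade and spray_point below 0.004 m and distance of each of bottle_blue, bottle_yellow, jar_red_open, paint_lid, green_solo, tweezers from where it was at the start of the episode below 0.02 m); the robot touches nothing.
It fails at once if the wheel is turned backwards by more than 20 degrees (value of joint index_wheel below -0.35 rad).
It fails at once if the wheel is pushed more than 30 degrees past one turn (value of joint index_wheel above 6.8032 rad).
It fails at once if the handle is gripped or forced (over 15 N) (contact force between the fingers and wheel_handle above 15 N).
It fails at once if the robot touches the blade table (contact force between any of the fingers, the arm and index_table above 0.5 N).
It fails at once if a bystander is moved by more than 20 mm, lifted or knocked over (distance of any of bottle_blue, bottle_yellow, jar_red_open, paint_lid, green_solo, tweezers from where it was at the start of the episode above 0.02 m).
It also fails if it takes over 51 s, if anything falls off the work surface, if the arm or the gripper's body presses on something with over 40 N, if the wrist force passes 120 N, or if a joint passes its speed limit or range.

### The arm

A 7-joint arm with a two-finger parallel gripper is mounted at the origin on a cart in front of the work surface, level with it; the furniture and walls round the work are solid. World frame = base frame: x ahead of the robot, y to its left, z up, the work surface at z = 0. Lengths are in m, angles in rad, forces in N, time in s.
With the tool pointing down it reaches from about 0.425 to 0.8 m from the base axis. Payload 8.3 kg.
Tool frame: the origin (TCP) lies between the finger pads; the fingertips stand 25 mm ahead of it and the grasp point (between the pads) lies 6 mm ahead of it (tips_ahead is the distance from the TCP to the fingertips, in m); z points along the fingers, y is the line along which they close (so a half turn about z gives the same grasp; the last joint's range is limited). The gripper opens to 85 mm and grips with 20 to 120 N. Pads are 22 mm wide; open, the fingers measure 114 mm over their backs; the gripper's body (76 mm by 85 mm) begins 54 mm behind the grasp point. The pads swing forward as they close: fully open they stand 13 mm farther back than shut.
Start: joints at [1.069, 0.383, 0.016, 1.37, -0.006, 1.388, -0.046], TCP at [0.266, -0.566, 0.256] pointing down, gripper open.
Joint ranges: [-2.95, 2.95], [-0.25, 2.06], [-1.52, 1.56], [0.18, 2.33], [-1.44, 4.58], [0.02, 2.06], [-3.01, 3.01]. Speed limits (rad/s): [2.39, 2.39, 3.01, 3.01, 3.14, 3.14, 3.14].

### API

Orientations are given as a unit quaternion [w, x, y, z].
In Python, from station import sense, camera, sign_off, tips_ahead gives the robot as it stands.
- The arm moves only by the tool drive_tool, never from a script. Its argument "motion" is a list of rows, each a list of 7 numbers: the shift along the tool's x, y, z in units of 40 mm (1.0 is 40 mm), then the turn, a rotation vector about the tool's x, y, z in units of 6 degrees (1.0 is 6 degrees), then the closure in counts, from 0 (fully open) to 255 (shut). A call has 1 to 5 rows; each row shifts and turns the commanded pose from where the row before left it, along the tool's axes as they then stand; what a row does not reach is not made up. A row lasts 1/10 s, in which the tool goes at most 50 mm and 8.59 degrees, less where a joint would pass 70% of its speed; a pose out of reach is approached as far as the arm can. A call is refused whole if a number of a shift passes 1 or a number of a turn 1, either way. A call with a gripper value outside its range is refused whole. The fingers move at their own pace and stop on an object; "grip_force" is the grip in N (left out, the last holds). Time passes only in rows, so rows that do not move let the fingers close. It gives the time, the measured TCP pose, the force, the opening and the grip force at its end, in the units of the state.
- sense(): the state, without advancing time (a new reading comes with each control period).
- camera(name): name is "scene" or "side" or "wrist"; returns a dict with "pixels" (480x640x3 uint8, red, green, blue), "fx", "fy", "cx", "cy" (pixels), "cam_to_world" (4x4, takes a point from camera to world coordinates); the wrist camera has in their place "hand_eye" (4x4, takes a point from camera to tool coordinates, whose origin is the TCP and whose axes are the flange's). Camera axes: x right, y down, z forward; pixel columns grow to the right and rows downward; lengths in m; the calibration is good to about 2 mm. A picture is of the moment at which its call begins: read the wrist's pose just before it. There is no depth.
- sign_off(): hands the job in; it is judged then, once.
The state is a dict: "clock": time; "joint_positions": joint angles; "qvel": joint speeds; "tau": joint torques, N m; "ee_pos": TCP position; "orientation": TCP orientation; "ft_force": force on the tool from outside, world axes, zero at the start; "moment": the same for the moment, N m; "width": finger opening in m; "grip_force": force on a finger pad.
Only numpy, scipy, OpenCV 4.12 (cv2) and the standard library are available. Lean on these libraries where they do the work, as an engineer would, in place of code of your own. Each camera call takes 0.05 s, during which the arm holds its last target. There are 200 camera calls.

## Working session

There is one attempt and no reset: what is moved stays moved. The work goes in short steps, Python scripts to look and compute and a tool call to move; the robot and the scene stay as the last step left them, time stands still between calls to the robot, and variables do not carry over. Pictures are saved under pics/ and viewed, at most 10 in all, crops included, and the job is handed in when it is done.

Besides the shell and the picture viewer there is one more tool, called after "Request:" as a command line: name --pt "numbers of a row" for each row, then --argument value for the rest. drive_tool: Moves the arm, as the interface text tells. Its arguments: {"type":"object","properties":{"motion":{"type":"array"},"grip_force":{"type":"number"}},"required":["motion"]}

```bash
mkdir -p pics; ls; python3 - <<'E'
from station import sense,camera,tips_ahead
import cv2,numpy as np
s=sense();print({k:np.round(v,3).tolist() for k,v in s.items()},tips_ahead if not callable(tips_ahead) else tips_ahead())
for n in("scene","side"):
    c=camera(n);cv2.imwrite(f"pics/{n}0.png",c["pixels"][:,:,::-1]);print(n,c["fx"],c["cx"],c["cy"],np.round(c["cam_to_world"],3).tolist())
E
```

```text
pics
{'clock': 0.0, 'joint_positions': [1.069, 0.384, 0.016, 1.371, -0.006, 1.388, -0.046], 'qvel': [-0.001, -0.0, 0.0, -0.001, 0.0, 0.0, 0.002], 'tau': [-0.0, -62.761, 0.844, -37.182, 0.017, 0.014, -0.0], 'ee_pos': [0.265, -0.565, 0.255], 'orientation': [-0.001, 0.976, 0.218, -0.0], 'ft_force': [-0.029, 0.569, -0.381], 'moment': [0.001, 0.039, 0.0], 'grip_force': 0.0, 'width': 0.085} 0.025
scene 527.9826985899657 326.1914950037446 226.07704224865137 [[-0.434, -0.514, 0.739, -0.057], [-0.9, 0.23, -0.369, 0.401], [0.02, -0.826, -0.563, 0.596], [0.0, 0.0, 0.0, 1.0]]
side 508.78805481802954 325.3513966368266 245.99212459867226 [[0.982, -0.107, 0.154, 0.431], [-0.187, -0.648, 0.738, -0.633], [0.021, -0.754, -0.657, 0.719], [0.0, 0.0, 0.0, 1.0]]
```

View pics/scene0.png

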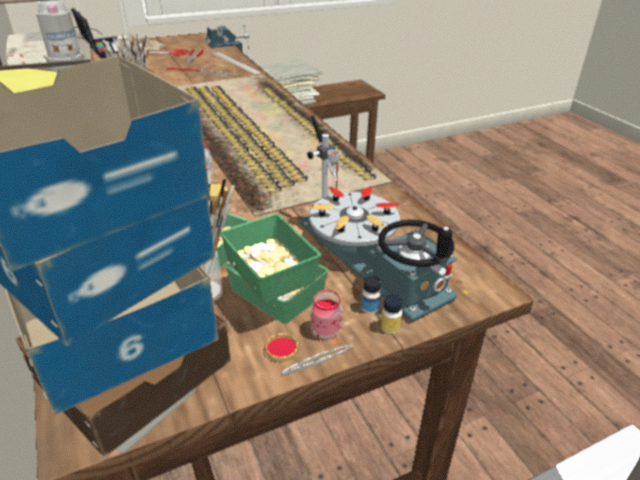

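View pics/side0.png

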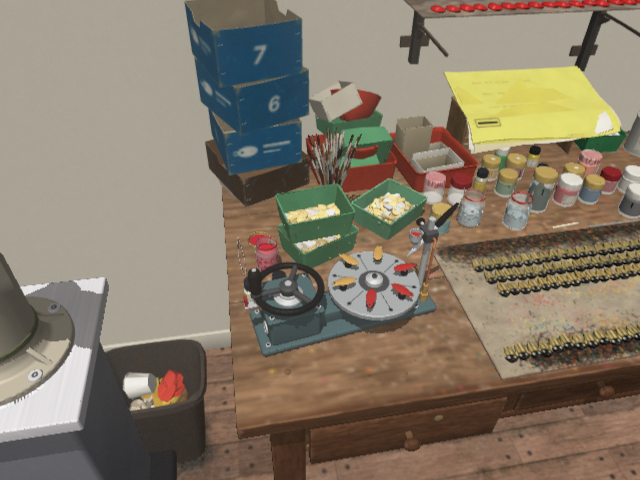

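The scene view shows the wheel hub near (415,240), the handle at (445,243) and the table centre at (355,213). In the side view the hub is near (289,286), the handle at (254,282) and the table centre at (374,281). The handle points away from the table, as expected.

```bash
cat > h.py <<'E'
from station import sense,camera
import cv2,numpy as np
def ray(c,uv,T=None):
    T=c["cam_to_world"] if T is None else T
    T=np.asarray(T);uv=np.atleast_2d(uv).astype(float)
    d=np.c_[(uv[:,0]-c["cx"])/c["fx"],(uv[:,1]-c["cy"])/c["fy"],np.ones(len(uv))]@T[:3,:3].T
    return T[:3,3],d
def plane(c,uv,z,T=None):
    o,d=ray(c,uv,T);return o+d*((z-o[2])/d[:,2])[:,None]
def tri(c1,u1,c2,u2,T1=None,T2=None):
    o1,d1=ray(c1,u1,T1);o2,d2=ray(c2,u2,T2);d1=d1[0];d2=d2[0]
    t=np.linalg.lstsq(np.c_[d1,-d2],o2-o1,rcond=None)[0]
    a=o1+t[0]*d1;b=o2+t[1]*d2
    return (a+b)/2,np.linalg.norm(a-b)
E
python3 - <<'E'
from h import *
from scipy.optimize import least_squares
cs=camera("scene");cd=camera("side")
for n,a,b in(("hub",(416,237),(289,285)),("table",(355,212),(374,280)),("handle top",(446,231),(253,272))):
    print(n,tri(cs,a,cd,b))
for c,x0,x1,y0,y1 in((cs,370,460,215,270),(cd,240,330,258,322)):
    p=c["pixels"][y0:y1,x0:x1].max(2)<55
    v,u=np.nonzero(p);P=plane(c,np.c_[u+x0,v+y0],0.106)[:,:2]
    f=lambda q:np.hypot(*(P-q[:2]).T)-0.055
    r=least_squares(f,np.median(P,0),loss="cauchy",f_scale=0.004)
    print("rim",r.x,len(P),np.median(abs(r.fun)))
ims=[cv2.resize(c["pixels"][y:y+120,x:x+160,::-1],None,fx=4,fy=4,interpolation=2)[:,:] for c,x,y in((cs,330,170),(cd,230,230))]
cv2.imwrite("pics/z.png",cv2.resize(np.hstack(ims),(800,300)))
E
```

```text
hub (array([ 0.49541242, -0.0356266 ,  0.10939297]), np.float64(0.0002539031029897223))
table (array([ 0.65200704, -0.01147128,  0.07124673]), np.float64(0.00014976137223269906))
handle top (array([ 0.43792301, -0.04321393,  0.1556964 ]), np.float64(0.0004091758097040211))
rim [ 0.49017027 -0.02927962] 988 0.0035760904070854353
rim [ 0.49232476 -0.03846524] 1254 0.0039205887669122065
```

View pics/z.png

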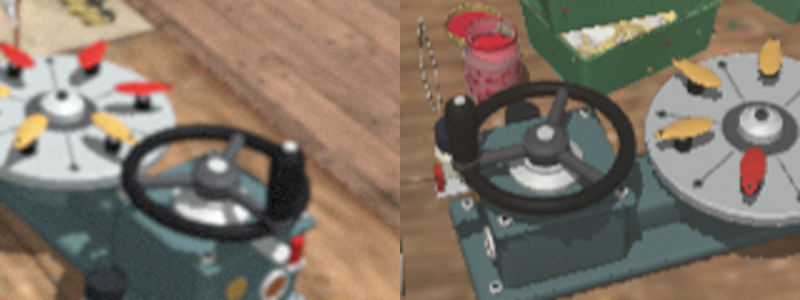

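```bash
python3 - <<'E'
from h import *
cs=camera("scene");cd=camera("side")
P={}
for n,a,b in(("hub",(416.8,235.4),(288,283)),("table",(356.4,210),(375.2,275.5)),("handle",(446,229),(253.6,270.5))):
    P[n],e=tri(cs,a,cd,b);print(n,P[n].round(4),e)
for a,b in(("hub","table"),("handle","hub"),("handle","table")):
    d=(P[b]-P[a])[:2];print(a,b,np.hypot(*d),np.degrees(np.arctan2(d[1],d[0])))
# red pointer in side/scene
for c,x0,x1,y0,y1 in((cs,425,475,240,300),(cd,235,265,280,320)):
    im=c["pixels"][y0:y1,x0:x1].astype(int);m=(im[...,0]>130)&(im[...,1]<80)&(im[...,2]<90)
    v,u=np.nonzero(m);print(len(u),u.min()+x0,u.max()+x0,v.min()+y0,v.max()+y0)
    i=v.argmin();print(plane(c,[u[v==v.min()].mean()+x0,v.min()+y0],0.105))
E
```

```text
hub [ 0.4938 -0.0353  0.1139] 0.00012460602858604578
table [ 0.6515 -0.0113  0.0789] 0.006693175404127804
handle [ 0.439  -0.0433  0.1587] 0.0007328086626603176
hub table 0.1595762206205049 8.62706127921669
handle hub 0.05538610272771301 8.326235783592388
handle table 0.21496175663906017 8.549552234837405
38 446 450 264 274
[[ 0.42081227 -0.04640816  0.105     ]]
17 244 246 296 305
[[ 0.42040029 -0.04432637  0.105     ]]
```

Request:
drive_tool --pt "0.5 -0.45 0 0 0 0 255" --pt "0.9 -0.85 0 0 0 0 255" --pt "0.9 -0.85 0 0 0 0 255" --pt "0.9 -0.85 0 0 0 0 255" --pt "0.9 -0.85 0 0 0 0 255" --grip_force 20

```text
clock: 0.8
ee_pos: [0.349, -0.3548, 0.2564]
orientation: [0.0, 0.976, 0.218, 0.0]
ft_force: [1.0, -0.3, 0.8]
width: 0.0122
grip_force: 0.0
```

Request:
drive_tool --pt "0.9 -0.85 0 0 0 0 255" --pt "0.9 -0.85 0 0 0 0 255" --pt "0.9 -0.85 0 0 0 0.5 255" --pt "0.9 -0.85 0 0 0 0.8 255" --pt "0.5 -0.45 0 0 0 0.8 255"

```text
clock: 1.3
ee_pos: [0.4384, -0.1457, 0.2568]
orientation: [-0.0, 0.994, 0.11, 0.001]
ft_force: [2.1, 0.5, -1.0]
width: 0.0
grip_force: 0.0
```

Request:
drive_tool --pt "0 0 0 0 0 0.7 255" --pt "0 0 0 0 0 0 255" --pt "0 0 0 0 0 0 255"

```text
clock: 1.6
ee_pos: [0.437, -0.1508, 0.2563]
orientation: [0.0, 0.997, 0.073, -0.0]
ft_force: [-0.9, -1.1, -0.1]
width: -0.0002
grip_force: 0.0
```

```bash
cat >> h.py <<'E'
HUB=np.array([.494,-.0353]);YAW=np.radians(8.5)
def st():
    from scipy.spatial.transform import Rotation as R
    s=sense();w,x,y,z=s["orientation"];M=R.from_quat([x,y,z,w]).as_matrix()
    c,n=np.cos(YAW),np.sin(YAW);p=(s["ee_pos"][:2]-HUB)@np.array([[c,-n],[n,c]])
    print("t",s["clock"],"idx xy mm",(p*1000).round(1),"z",round(s["ee_pos"][2],4),"yaw",np.degrees(np.arctan2(M[1,0],M[0,0])).round(2),"tilt",M[:2,2].round(4),"F",np.round(s["ft_force"],1),"w",s["width"])
    return s,M
E
python3 - <<'E'
from h import *
import station
s,M=st();print(station.tips_ahead, np.round(s["joint_positions"],2))
c=camera("wrist");cv2.imwrite("pics/w1.png",c["pixels"][:,:,::-1]);print(np.round(c["hand_eye"],3).tolist())
E
```

```text
t 1.6 idx xy mm [ -73.4 -105.8] z 0.2563 yaw 8.42 tilt [-0.0001 -0.0001] F [-0.9 -1.1 -0.1] w -0.00018229866283391935
0.025 [ 0.58  0.05 -0.32  1.78  0.02  1.32 -1.17]
[[-0.001, -0.965, -0.263, 0.066], [1.0, -0.001, 0.0, 0.001], [-0.0, -0.263, 0.965, -0.118], [0.0, 0.0, 0.0, 1.0]]
```

View pics/w1.png

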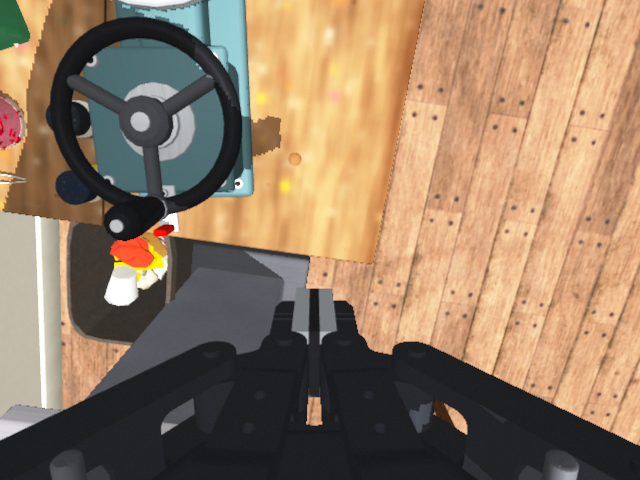

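The wrist view shows the hub cap near (140,121), the handle top near (117,226), the red pointer at (163,230), and the closed fingertips at (314,290), about 40 px thick. I'll check the hub from this view before descending.

```bash
python3 - <<'E'
from h import *
s,M=st();c=camera("wrist");T=np.eye(4);T[:3,:3]=M;T[:3,3]=s["ee_pos"];T=T@c["hand_eye"]
print(c["fx"],plane(c,[140,121],.116,T),plane(c,[116,226],.161,T),plane(c,[163,230],.105,T))
print("tip halfwidth",20/c["fx"]*(0.143*.965+.066*.263))
E
```

```text
t 1.65 idx xy mm [ -73.6 -106. ] z 0.2563 yaw 8.38 tilt [-0.0001 -0.0001] F [-0.1  0.7  0.1] w 2.0354166164452286e-05
403.2025247772443 [[ 0.49222904 -0.03579093  0.116     ]] [[ 0.4371692  -0.04324185  0.161     ]] [[ 0.42197531 -0.04922357  0.105     ]]
tip halfwidth 0.0077059537306135295
```

Request:
drive_tool --pt "0.23 -0.5 0 0 0 0 255" --pt "0.23 -0.6 0 0 0 0 255" --pt "0 0 0.7 0 0 0 255" --pt "0 0 1.0 0 0 0 255" --pt "0 0 0.9 0 0 0 255"

```text
clock: 2.2
ee_pos: [0.4489, -0.1047, 0.1513]
orientation: [0.0, 0.997, 0.073, 0.0]
ft_force: [-0.2, -0.3, -0.6]
width: 0.0001
grip_force: 0.0
```

Request:
drive_tool --pt "0 0 0 0 0 0 255" --pt "0 0 0 0 0 0 255"

```text
clock: 2.4
ee_pos: [0.449, -0.1045, 0.1529]
orientation: [-0.0, 0.997, 0.073, -0.0]
ft_force: [-0.7, 0.6, 0.0]
width: 0.0002
grip_force: 0.0
```

```bash
python3 - <<'E'
from h import *
s,M=st()
c=camera("wrist");cv2.imwrite("pics/w2.png",c["pixels"][:,:,::-1])
E
```

```text
t 2.4 idx xy mm [-54.7 -61.8] z 0.1529 yaw 8.32 tilt [-0.0008  0.0005] F [-0.7  0.6  0. ] w 0.00020337966411659777
```

View pics/w2.png

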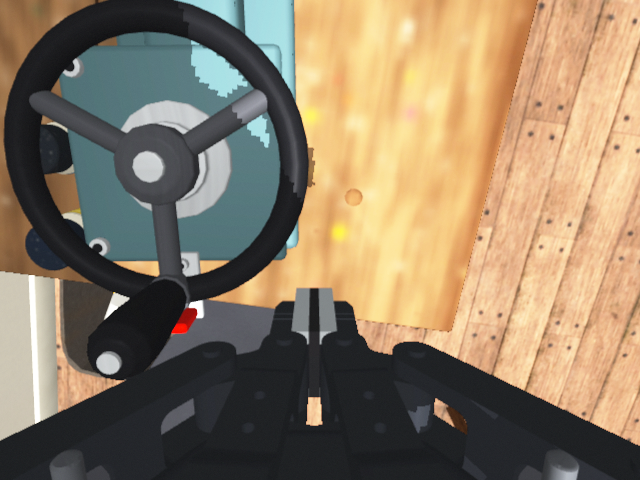

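The wrist view agrees with the hub to about 2 mm. The fingertips are clear of the wheel, on the handle's −y' side. My plan is to sweep the closed fingertips once round a circle about the axis, trailing behind the handle.

```bash
sed -i 's/^HUB=.*;YAW/HUB=np.array([.493,-.0355]);YAW/' h.py; cat >> h.py <<'E'
def rows(a0,a1,step=6,r=60,p0=None):
    "rows round the circle from a0 to a1 degrees clockwise from -x', tool x=x', tool y=-y'"
    if p0 is None: p0=st()[0] and None
    p=np.array(p0,float);n=int(round((a1-a0)/step))
    for i,a in enumerate(np.radians(np.linspace(a0,a1,n+1)[1:])):
        q=r*np.array([-np.cos(a),np.sin(a)]);u=np.round((q-p)/40*[1,-1],2);p=p+u*[1,-1]*40
        print(u.tolist(),end="\n" if i%5==4 else " ")
    print("end",p.round(1))
E
python3 - <<'E'
from h import *
st();rows(-26,94,p0=(-54,-26.3))
E
```

```text
t 2.45 idx xy mm [-52.8 -62. ] z 0.154 yaw 8.32 tilt [ 0.0017 -0.0002] F [-0.2  0.4  1.3] w -3.663444370170012e-05
[-0.06, -0.14] [-0.05, -0.15] [-0.03, -0.16] [-0.01, -0.16] [0.0, -0.15]
[0.02, -0.16] [0.04, -0.15] [0.05, -0.15] [0.07, -0.14] [0.08, -0.14]
[0.09, -0.12] [0.11, -0.12] [0.12, -0.1] [0.13, -0.09] [0.13, -0.08]
[0.15, -0.06] [0.15, -0.04] [0.15, -0.03] [0.16, -0.02] [0.15, 0.01]
end [ 4.  59.7]
```

Request:
drive_tool --pt "0 -0.3 0 0 0 0 255" --pt "0 -0.4 0 0 0 0 255" --pt "0 -0.18 0 0 0 0 255" --pt "0 0 0 0 0 0 255"

```text
clock: 2.85
ee_pos: [0.4446, -0.0679, 0.1536]
orientation: [0.0, 0.997, 0.074, 0.001]
ft_force: [0.3, -0.2, 0.6]
width: 0.0001
grip_force: 0.0
```

```bash
python3 -c "
from h import *
st()"
```

```text
t 2.85 idx xy mm [-52.7 -24.9] z 0.1536 yaw 8.48 tilt [ 0.0022 -0.0005] F [ 0.3 -0.2  0.6] w 6.157192766086078e-05
```

Request:
drive_tool --pt "-0.06 -0.14 0 0 0 0 255" --pt "-0.05 -0.15 0 0 0 0 255" --pt "-0.03 -0.16 0 0 0 0 255" --pt "-0.01 -0.16 0 0 0 0 255" --pt "0 -0.15 0 0 0 0 255"

```text
clock: 3.35
ee_pos: [0.4334, -0.0396, 0.1523]
orientation: [0.0, 0.997, 0.073, -0.0]
ft_force: [-0.0, -2.7, 1.0]
width: -0.0001
grip_force: 1.4
```

```bash
python3 - <<'E'
from h import *
s,M=st();print(np.round(s["joint_positions"],2))
cv2.imwrite("pics/w3.png",camera("wrist")["pixels"][:,:,::-1])
E
```

```text
t 3.35 idx xy mm [-59.6   4.8] z 0.1523 yaw 8.34 tilt [-0.0002 -0.0001] F [-0.  -2.7  1. ] w -0.0001328455108836804
[ 0.44  0.08 -0.44  1.99  0.04  1.08 -1.44]
```

View pics/w3.png

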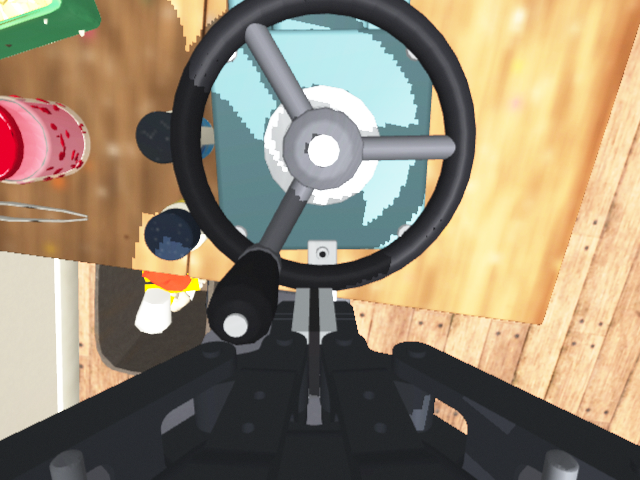

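The handle is being pushed cleanly: it is at about 25–28°, the force is about 2.7 N, and the contact is at (265,290). I'll continue.

Request:
drive_tool --pt "0.02 -0.16 0 0 0 0 255" --pt "0.04 -0.15 0 0 0 0 255" --pt "0.05 -0.15 0 0 0 0 255" --pt "0.07 -0.14 0 0 0 0 255" --pt "0.08 -0.14 0 0 0 0 255"

```text
clock: 3.9
ee_pos: [0.4396, -0.0086, 0.1521]
orientation: [-0.0, 0.997, 0.073, -0.0]
ft_force: [-1.3, -2.3, 0.4]
width: -0.0
grip_force: 1.4
```

Request:
drive_tool --pt "0.09 -0.12 0 0 0 0 255" --pt "0.11 -0.12 0 0 0 0 255" --pt "0.12 -0.1 0 0 0 0 255" --pt "0.13 -0.09 0 0 0 0 255" --pt "0.13 -0.08 0 0 0 0 255"

```text
clock: 4.4
ee_pos: [0.4599, 0.0149, 0.1522]
orientation: [-0.0, 0.997, 0.073, -0.0]
ft_force: [-2.5, -0.4, -1.1]
width: 0.0002
grip_force: 1.4
```

```bash
python3 - <<'E'
from h import *
s,M=st();print(np.round(s["joint_positions"],2))
rows(94,334,p0=(4,59.7))
E
```

```text
t 4.4 idx xy mm [-25.3  54.7] z 0.1522 yaw 8.36 tilt [-0.0004  0.0003] F [-2.5 -0.4 -1.1] w 0.00023703888126338466
[ 0.35  0.15 -0.49  1.93  0.08  1.09 -1.59]
[0.16, 0.02] [0.15, 0.03] [0.15, 0.05] [0.14, 0.07] [0.14, 0.08]
[0.12, 0.09] [0.12, 0.11] [0.1, 0.12] [0.09, 0.13] [0.08, 0.13]
[0.06, 0.15] [0.05, 0.15] [0.03, 0.15] [0.01, 0.16] [-0.0, 0.16]
[-0.02, 0.15] [-0.04, 0.16] [-0.05, 0.14] [-0.07, 0.15] [-0.08, 0.13]
[-0.09, 0.13] [-0.11, 0.11] [-0.12, 0.1] [-0.13, 0.09] [-0.13, 0.08]
[-0.15, 0.06] [-0.15, 0.05] [-0.15, 0.03] [-0.16, 0.01] [-0.15, -0.0]
[-0.16, -0.02] [-0.15, -0.04] [-0.15, -0.05] [-0.14, -0.06] [-0.14, -0.08]
[-0.12, -0.1] [-0.12, -0.11] [-0.1, -0.11] [-0.09, -0.13] [-0.08, -0.14]
end [-54.  -26.3]
```

Request:
drive_tool --pt "0.15 -0.06 0 0 0 0 255" --pt "0.15 -0.04 0 0 0 0 255" --pt "0.15 -0.03 0 0 0 0 255" --pt "0.16 -0.02 0 0 0 0 255" --pt "0.15 0.01 0 0 0 0 255"

```text
clock: 4.9
ee_pos: [0.4895, 0.0246, 0.1523]
orientation: [-0.0, 0.997, 0.073, 0.0]
ft_force: [-2.5, 0.2, -0.9]
width: 0.0003
grip_force: 1.4
```

Request:
drive_tool --pt "0.16 0.02 0 0 0 0 255" --pt "0.15 0.03 0 0 0 0 255" --pt "0.15 0.05 0 0 0 0 255" --pt "0.14 0.07 0 0 0 0 255" --pt "0.14 0.08 0 0 0 0 255"

```text
clock: 5.4
ee_pos: [0.5203, 0.0187, 0.1524]
orientation: [-0.0, 0.997, 0.073, 0.0]
ft_force: [-2.3, 2.4, -1.3]
width: -0.0
grip_force: 1.4
```

Request:
drive_tool --pt "0.12 0.09 0 0 0 0 255" --pt "0.12 0.11 0 0 0 0 255" --pt "0.1 0.12 0 0 0 0 255" --pt "0.09 0.13 0 0 0 0 255" --pt "0.08 0.13 0 0 0 0 255"

```text
clock: 5.9
ee_pos: [0.5437, -0.0016, 0.1525]
orientation: [-0.0, 0.997, 0.073, 0.0]
ft_force: [-0.0, 3.0, -0.5]
width: 0.0
grip_force: 1.4
```

```bash
python3 - <<'E'
from h import *
s,M=st();print(np.round(s["joint_positions"],2))
E
```

```text
t 5.9 idx xy mm [55.2 26. ] z 0.1525 yaw 8.35 tilt [0.0006 0.0002] F [-0.   3.  -0.5] w 1.3374257776370312e-05
[ 0.33  0.32 -0.46  1.72  0.16  1.13 -1.61]
```

Request:
drive_tool --pt "0.06 0.15 0 0 0 0 255" --pt "0.05 0.15 0 0 0 0 255" --pt "0.03 0.15 0 0 0 0 255" --pt "0.01 0.16 0 0 0 0 255" --pt "0 0.16 0 0 0 0 255"

```text
clock: 6.4
ee_pos: [0.554, -0.0315, 0.1525]
orientation: [0.0, 0.997, 0.073, 0.0]
ft_force: [0.8, 2.7, 0.0]
width: -0.0
grip_force: 1.4
```

Request:
drive_tool --pt "-0.02 0.15 0 0 0 0 255" --pt "-0.04 0.16 0 0 0 0 255" --pt "-0.05 0.14 0 0 0 0 255" --pt "-0.07 0.15 0 0 0 0 255" --pt "-0.08 0.13 0 0 0 0 255"

```text
clock: 6.9
ee_pos: [0.5474, -0.0619, 0.1525]
orientation: [0.0, 0.997, 0.073, 0.0]
ft_force: [3.2, 1.7, 0.6]
width: -0.0004
grip_force: 1.4
```

Request:
drive_tool --pt "-0.09 0.13 0 0 0 0 255" --pt "-0.11 0.11 0 0 0 0 255" --pt "-0.12 0.1 0 0 0 0 255" --pt "-0.13 0.09 0 0 0 0 255" --pt "-0.13 0.08 0 0 0 0 255"

```text
clock: 7.4
ee_pos: [0.5272, -0.0853, 0.1524]
orientation: [0.0, 0.997, 0.073, 0.0]
ft_force: [1.9, 0.7, -0.4]
width: 0.0001
grip_force: 1.4
```

```bash
python3 - <<'E'
from h import *
s,M=st();print(np.round(s["joint_positions"],2))
E
```

```text
t 7.4 idx xy mm [ 26.4 -54.3] z 0.1524 yaw 8.33 tilt [ 0.0002 -0.0001] F [ 1.9  0.7 -0.4] w 0.0001273568853738801
[ 0.46  0.3  -0.42  1.75  0.13  1.12 -1.43]
```

Request:
drive_tool --pt "-0.15 0.06 0 0 0 0 255" --pt "-0.15 0.05 0 0 0 0 255" --pt "-0.15 0.03 0 0 0 0 255" --pt "-0.16 0.01 0 0 0 0 255" --pt "-0.15 0 0 0 0 0 255"

```text
clock: 7.9
ee_pos: [0.4977, -0.0955, 0.1523]
orientation: [0.0, 0.997, 0.073, -0.0]
ft_force: [2.0, -0.8, 0.2]
width: -0.0001
grip_force: 1.4
```

Request:
drive_tool --pt "-0.16 -0.02 0 0 0 0 255" --pt "-0.15 -0.04 0 0 0 0 255" --pt "-0.15 -0.05 0 0 0 0 255" --pt "-0.14 -0.06 0 0 0 0 255" --pt "-0.14 -0.08 0 0 0 0 255"

```text
clock: 8.4
ee_pos: [0.467, -0.0896, 0.1523]
orientation: [0.0, 0.997, 0.073, -0.0]
ft_force: [1.5, -2.1, 0.3]
width: -0.0
grip_force: 1.4
```

```bash
python3 - <<'E'
from h import *
s,M=st();print(np.round(s["joint_positions"],2))
cv2.imwrite("pics/w4.png",camera("wrist")["pixels"][:,:,::-1])
E
```

```text
t 8.4 idx xy mm [-33.7 -49.7] z 0.1523 yaw 8.34 tilt [-0.0002 -0.0002] F [ 1.5 -2.1  0.3] w -4.1787573179111905e-05
[ 0.51  0.17 -0.43  1.89  0.08  1.09 -1.37]
```

View pics/w4.png

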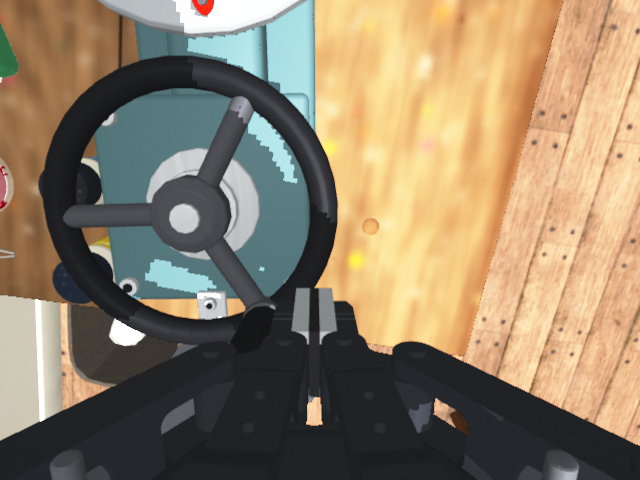

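The wheel is at roughly 330°: hub at (184,217), handle foot at (262,308). Next I'll measure the angle with rays to the hub and handle foot in w2, w3 and w4.

```bash
python3 - <<'E'
from h import *
c=camera("wrist")
from scipy.spatial.transform import Rotation as R
M=R.from_quat([.997,.0732,0,0]).as_matrix()
for n,p,hub,ft in(("w2",(.449,-.1045,.1535),(148,167),(176,284)),("w3",(.4334,-.0396,.1523),(323,150),(266,255)),("w4",(.467,-.0896,.1523),(184,217),(261,307))):
    T=np.eye(4);T[:3,:3]=M;T[:3,3]=p;T=T@c["hand_eye"]
    h=plane(c,hub,.116,T)[0];f=plane(c,ft,.111,T)[0]
    for d in((f-h)[:2],f[:2]-HUB):
        print(n,h.round(4),f.round(4),np.hypot(*d).round(4),(180-np.degrees(np.arctan2(d[1],d[0]))+8.5).round(1))
st()
E
```

```text
w2 [ 0.4917 -0.0351  0.116 ] [ 0.4435 -0.0468  0.111 ] 0.0496 354.9
w2 [ 0.4917 -0.0351  0.116 ] [ 0.4435 -0.0468  0.111 ] 0.0507 355.6
w3 [ 0.4921 -0.035   0.116 ] [ 0.4467 -0.0183  0.111 ] 0.0484 28.7
w3 [ 0.4921 -0.035   0.116 ] [ 0.4467 -0.0183  0.111 ] 0.0494 28.9
w4 [ 0.4926 -0.0353  0.116 ] [ 0.4568 -0.0688  0.111 ] 0.0491 325.4
w4 [ 0.4926 -0.0353  0.116 ] [ 0.4568 -0.0688  0.111 ] 0.0492 325.9
t 8.5 idx xy mm [-34.2 -49.2] z 0.1522 yaw 8.36 tilt [-0.0013  0.    ] F [-0.4 -0.3  0.1] w 2.4519544015911946e-05
```

Request:
drive_tool --pt "-0.12 -0.1 0 0 0 0 255" --pt "-0.12 -0.11 0 0 0 0 255" --pt "-0.1 -0.11 0 0 0 0 255" --pt "-0.09 -0.13 0 0 0 0 255" --pt "-0.08 -0.14 0 0 0 0 255"

```text
clock: 9.0
ee_pos: [0.4433, -0.0689, 0.1522]
orientation: [0.0, 0.997, 0.073, -0.0]
ft_force: [0.5, -2.8, -1.0]
width: -0.0001
grip_force: 1.4
```

Request:
drive_tool --pt "0 0 0 0 0 0 255" --pt "0 0 0 0 0 0 255"

```text
clock: 9.2
ee_pos: [0.4439, -0.0685, 0.1524]
orientation: [-0.0, 0.997, 0.073, 0.0]
ft_force: [0.9, -1.5, -0.2]
width: -0.0004
grip_force: 0.0
```

```bash
python3 - <<'E'
from h import *
st();cs=camera("scene");cd=camera("side")
ims=[cv2.resize(c["pixels"][y:y+120,x:x+160,::-1],None,fx=2.5,fy=2.5,interpolation=2) for c,x,y in((cs,330,170),(cd,230,230))]
cv2.imwrite("pics/z2.png",np.hstack(ims));cv2.imwrite("pics/w5.png",camera("wrist")["pixels"][:,:,::-1])
E
```

```text
t 9.2 idx xy mm [-53.4 -25.4] z 0.1524 yaw 8.39 tilt [-0.      0.0005] F [ 0.9 -1.5 -0.2] w -0.0004305799153574364
```

View pics/w5.png

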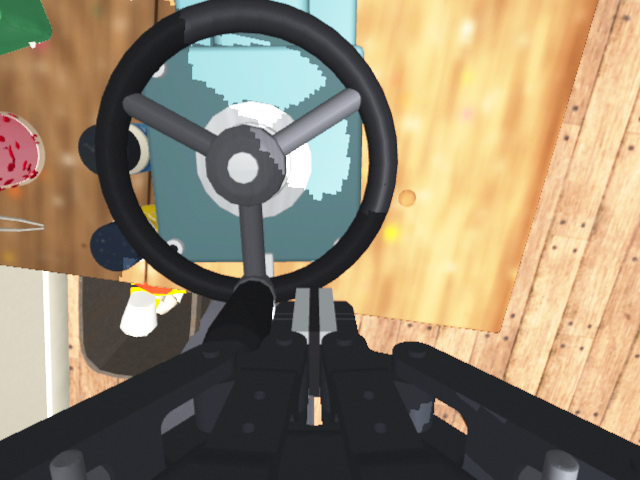

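The wrist view now shows nearly the starting layout: hub at (243,167), handle foot at (258,281), spoke ends at (133,103) and (352,100). I'll compare these with w2, which was at 0°.

```bash
python3 - <<'E'
from h import *
from scipy.spatial.transform import Rotation as R
c=camera("wrist")
for n,p,q,hub,pts in(("w2",(.449,-.1045,.1535),(.997,.0727),(148,167),[(176,284),(40,102),(258,103)]),("w5",(.4439,-.0685,.1524),(.997,.0732),(243,167),[(258,281),(133,103),(352,100)])):
    T=np.eye(4);T[:3,:3]=R.from_quat([*q,0,0]).as_matrix();T[:3,3]=p;T=T@c["hand_eye"]
    h=plane(c,hub,.116,T)[0];f=plane(c,pts,.108,T)
    d=f-h;print(n,h.round(4),(180-np.degrees(np.arctan2(d[:,1],d[:,0]))+8.5).round(1)%360,np.hypot(d[:,0],d[:,1]).round(4))
# spoke-line angle about the hub: edge-free check by rim-plane rectification and rotation correlation
def rect(img,p,q):
    T=np.eye(4);T[:3,:3]=R.from_quat([*q,0,0]).as_matrix();T[:3,3]=p;T=np.linalg.inv(T@c["hand_eye"])
    a=np.radians(np.arange(0,360,.5))[:,None];r=np.arange(.024,.046,.001)[None]
    W=np.stack([HUB[0]-r*np.cos(a+0)*1,HUB[1]+r*np.sin(a),0*a+0*r+.109],-1).reshape(-1,3)
    C=W@T[:3,:3].T+T[:3,3];u=C[:,0]/C[:,2]*c["fx"]+c["cx"];v=C[:,1]/C[:,2]*c["fy"]+c["cy"]
    g=cv2.imread(img).astype(np.float32);s=g.max(2)-g.min(2)+0.3*g.max(2)
    return cv2.remap(s,u.astype(np.float32).reshape(720,-1),v.astype(np.float32).reshape(720,-1),1).mean(1)
for n,p,q in(("w2",(.449,-.1045,.1535),(.997,.0727)),("w5",(.4439,-.0685,.1524),(.997,.0732))):
    s=rect(f"pics/{n}.png",p,q);s=cv2.blur(s[:,None],(1,9))[:,0]
    o=[]
    for k in(0,120,240):
        i=(np.arange(-50,51)+2*k-16)%720;o.append((k-8+(np.argmin(s[i])-50)/2,s[i].min().round(),np.median(s[i]).round()))
    print(n,o)
E
```

```text
w2 [ 0.4918 -0.0352  0.116 ] [356.3 119.9 240.7] [0.0507 0.0483 0.0478]
w5 [ 0.492 -0.035  0.116] [356.8 119.1 239.4] [0.0489 0.0482 0.0479]
w2 [(np.float64(-15.0), np.float32(25.0), np.float32(75.0)), (np.float64(115.0), np.float32(28.0), np.float32(45.0)), (np.float64(236.5), np.float32(35.0), np.float32(76.0))]
w5 [(np.float64(-13.5), np.float32(30.0), np.float32(86.0)), (np.float64(105.5), np.float32(32.0), np.float32(72.0)), (np.float64(226.0), np.float32(51.0), np.float32(97.0))]
```

View pics/z2.png

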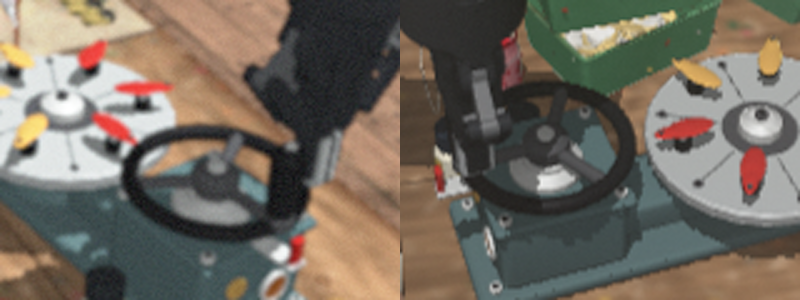

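The spokes match the start to within about 1°, and the table blades sit exactly one place on. I'll back straight away from the handle and lift.

Request:
drive_tool --pt "0 0.3 0 0 0 0 255" --pt "0 0.6 0 0 0 0 255" --pt "0 0.6 0 0 0 0 255" --pt "0 0.2 -0.5 0 0 0 255" --pt "0 0 -1 0 0 0 255"

```text
clock: 9.9
ee_pos: [0.4518, -0.139, 0.2101]
orientation: [-0.001, 0.997, 0.071, -0.003]
ft_force: [0.3, -0.0, 0.4]
width: 0.0003
grip_force: 0.0
```

Request:
drive_tool --pt "0 0.5 -1 0 0 0 255" --pt "0 1 0 0 0 0 255" --pt "0 1 0 0 0 0 255" --pt "0 0.5 0 0 0 0 255" --pt "0 0 0 0 0 0 255"

```text
clock: 10.4
ee_pos: [0.4703, -0.2595, 0.2515]
orientation: [0.0, 0.998, 0.07, -0.001]
ft_force: [0.6, 0.2, -0.2]
width: -0.0001
grip_force: 0.0
```

Request:
drive_tool --pt "0 0 0 0 0 0 255" --pt "0 0 0 0 0 0 255"

```text
clock: 10.6
ee_pos: [0.4715, -0.254, 0.2522]
orientation: [-0.0, 0.997, 0.074, -0.0]
ft_force: [0.0, -0.9, 0.5]
width: -0.0
grip_force: 0.0
```

```bash
python3 - <<'E'
from h import *
st();cs=camera("scene");cd=camera("side")
ims=[cv2.resize(c["pixels"][y:y+120,x:x+160,::-1],None,fx=2.5,fy=2.5,interpolation=2) for c,x,y in((cs,330,170),(cd,230,230))]
cv2.imwrite("pics/z3.png",np.hstack(ims))
E
```

```text
t 10.6 idx xy mm [ -53.6 -212.9] z 0.2522 yaw 8.45 tilt [-0.0002  0.0008] F [ 0.  -0.9  0.5] w -2.597467124010296e-05
```

View pics/z3.png

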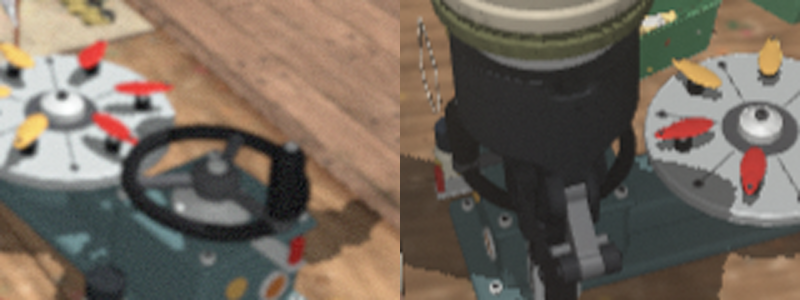

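The scene view shows the handle back at the red pointer, its top at (291,149) against (290,146) at the start. The hand is clear of everything.

```bash
python3 -c "
from station import sign_off
print(sign_off())"
```

```text
the job is handed in; nothing more can be done
None
```

I pushed the wheel one full turn clockwise to within about 1° of its start mark, so the next bare blade should be under the airbrush (the table looks one place on). The hand is clear and the job is handed in; no verdict came back.

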